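# Date-code three sides of a square sauce jar

## Task

Pick up the jar of red sauce and print the use-by date on its three bare sides at the date coder: first the side to the left of the label as you look at the label, then the back, then the right side. For each print keep the jar upright, just above the nest's floor, and push it squarely in between the guides until the touch plate is pressed home. Then set the jar down gently and upright in the clear pan with the finished green jar, its label facing the front edge of the table (the robot's side), without knocking the green jar over or pushing other things about.

Things in the scene. Friction and masses are not known exactly. Their poses are not given: they have to be found in the camera images.
- sauce_jar: loose square glass jar of red sauce, 60 x 60 mm, upright edges rounded 7 mm, 130 mm tall, 0.2-0.4 kg. Origin: centre of the foot; z up. White label with a red band on its -x side; looking at the label, left is the jar's +y side, the back is +x, right is -y (these three are bare, flat up to 98 mm). Stands upright at the start, label towards the robot, up to 0.6 rad off
- sauce_jar_lid (a point): on the jar's axis at mid-height of its round black ribbed screw lid, 119 mm above the foot: grip here from above. The lid is 48 mm in diameter, from 108 to 130 mm, and fixed to the jar. Gripped here, the fingers pass over the coder and the pan's rim; 30 to 60 N of grip is fine
- date_coder: fixed bench date coder: white cabinet 140 mm wide, 75 mm high, behind a nest. Origin: on the table under the touch plate's face; +x points into the cabinet, the way the jar is pushed. Nest: 3 mm steel floor, 80 mm long and 112 wide, two guides 29 mm high, 68 mm apart, straight to x = -45 mm, then flaring to 92 mm at x = -72
- plate_face (a point): centre of the touch plate's face, 43 mm above the table; moves with the plate, an aluminium frame 60 mm wide, z = 20 to 64 mm. A print counts if the side meets it centred within 14 mm, square within 0.22 rad, the jar's tilt under 0.2 rad and its foot less than 25 mm above the table (5 to 15 mm is good: clear of the nest's floor)
- touch_plate (a joint): travel of the sprung touch plate into the cabinet, m: 0 = out (free), 0.010 = home, the hard stop. It takes about 0.6 N to start and 1.8 N at the stop, and springs out by itself. It prints when a side has held it beyond 0.006 for 0.2 s
- nest_mouth (a point): middle of the nest's flared mouth, on the floor plate: 72 mm in front of the touch plate at rest, 3 mm above the table
- clear_pan: loose clear food pan, open above, 176 x 325 mm over its rim and 95 mm high, its long way along its y; 0.28 kg. Origin: centre of its underside; inner floor 3 mm above it, 136 x 284 mm between the walls. The green jar stands in the half towards -y; the half towards +y is free
- coded_jar: the finished jar: same jar with green sauce and a green band on its label, print on its three other sides, standing loose in the pan. Origin: centre of its foot
- caddy_front (a point): fixed point on the front of the big black garnish caddy behind the pan, with world axes: x from the table's front edge (the robot's side) to the back. At the end the jar's label (-x side) faces the front edge, so the jar's x axis runs along this x
- ramekin: bystander: small cream cup, 65 mm wide, 37 mm high, origin under its centre
- red_ramekin: bystander: small white cup of red dip, 65 mm wide, 37 mm high, origin under its centre
- thermometer: bystander: dial thermometer, 157 mm long along its y, 10 mm high, origin under its centre
- blue_marker: bystander: blue marker, 130 mm long along its y, 13 mm thick, origin under its centre
Not all that is in view belongs to the job. Leave any purple look-alike of the sauce_jar alone.

How it is judged:
By the outcome, as a careful person would: the job done as asked, in the order asked, and still so for the second after the job is handed in, with the robot touching nothing.
It also fails if it takes over 72 s, if anything falls off the work surface, if the arm or the gripper's body presses on something with over 40 N, if the wrist force passes 120 N, or if a joint passes its speed limit or range.

## Robot

A 7-joint arm with a two-finger parallel gripper is mounted at the origin on a cart in front of the work surface, level with it; the furniture and walls round the work are solid. World frame = base frame: x ahead of the robot, y to its left, z up, the work surface at z = 0. Lengths are in m, angles in rad, forces in N, time in s.
With the tool pointing down it reaches from about 0.4 to 0.85 m from the base axis. Payload 10.4 kg.
Tool frame: the origin (TCP) lies on the centre line of the jaws, within the pads' length; the fingertips stand 11 mm ahead of it and the grasp point (between the pads) lies 8 mm behind it; z points along the fingers, y is the line along which they close (so a half turn about z gives the same grasp; the last joint's range is limited). The gripper opens to 87 mm and grips with 3 to 60 N. Pads are 19 mm wide; open, the fingers measure 117 mm over their backs; the gripper's body (75 mm by 190 mm) begins 51 mm behind the grasp point.
Start: joints at [1.124, 0.332, -0.065, 1.46, 0.022, 1.35, -0.088], TCP at [0.257, -0.57, 0.234] pointing down, gripper open.
Joint ranges: [-2.6, 2.6], [-0.5, 2.12], [-1.47, 1.34], [0.16, 2.42], [-1.27, 4.41], [0.06, 2.06], [-2.6, 2.6]. Speed limits (rad/s): [2.22, 2.22, 2.79, 2.79, 3.14, 3.14, 3.14].

## Interface

Orientations are given as a rotation vector (axis times angle).
In Python, from station import bot gives the robot as it stands.
- The arm moves only by the tool jog_arm, never from a script. Its argument "motion" is a list of rows, each a list of 3 entries, a list of its own where there are three numbers: the shift along the tool's x, y, z as a fraction of full scale, then the turn about the tool's z as a fraction of full scale, then the gripper's target within -1 to 1 (fully open at 1, half-way at 0, shut at -1). A call has 1 to 8 rows; each row shifts and turns the commanded pose from where the row before left it, along the tool's axes as they then stand; what a row does not reach is not made up. Full scale, the value 1, is 0.025 m for a shift and 4 degrees for a turn. A row lasts 1/8 s, in which the tool goes at most 62.5 mm and 10.7 degrees, less where a joint would pass 70% of its speed; a pose out of reach is approached as far as the arm can. A call with a number of a shift or a turn outside -1 to 1 is refused whole. A call with a gripper value outside its range is refused whole. The fingers move at their own pace and stop on an object; "squeeze" is the grip in N (left out, the last holds). Time passes only in rows, so rows that do not move let the fingers close. It gives the time, the measured TCP pose, the force, the opening and the grip force at its end, in the units of the state.
- bot.get_obs(): the state, without advancing time (a new reading comes with each control period).
- bot.capture(name): name is "scene" or "top" or "wrist"; returns a dict with "image" (384x512x3 uint8, blue, green, red), "intrinsics" (3x3 intrinsics, pixels), "dist" ([k1, k2, p1, p2, k3] as OpenCV has them; the pictures are not rectified), "rvec" (rotation vector, rad) and "tvec" (3), from world to camera coordinates, as OpenCV has them; the wrist camera has in their place "hand_eye" (4x4, takes a point from camera to tool coordinates, whose origin is the TCP and whose axes are the flange's). Camera axes: x right, y down, z forward; pixel columns grow to the right and rows downward; lengths in m; the calibration is good to about 2 mm. A picture is of the moment at which its call begins: read the wrist's pose just before it. There is no depth.
- bot.finish_job(): hands the job in; it is judged then, once.
The state is a dict: "t": time; "joint_pos": joint angles; "dq": joint speeds; "tau": joint torques, N m; "position": TCP position; "eef_rot": TCP orientation; "wrist_force": force on the tool from outside, world axes, zero at the start; "moment": the same for the moment, N m; "opening": finger opening in m; "finger_force": force on a finger pad.
Only numpy, scipy, OpenCV 4.12 (cv2) and the standard library are available. Lean on these libraries where they do the work, as an engineer would, in place of code of your own. Each camera call takes 0.05 s, during which the arm holds its last target. There are 200 camera calls.

## Working session

There is one attempt and no reset: what is moved stays moved. The work goes in short steps, Python scripts to look and compute and a tool call to move; the robot and the scene stay as the last step left them, time stands still between calls to the robot, and variables do not carry over. Pictures are saved under pics/ and viewed, at most 10 in all, crops included, and the job is handed in when it is done.

Besides the shell and the picture viewer there is one more tool, called as name(argument=value, ...), one argument or row to a line, values as JSON. jog_arm: Moves the arm, as the interface text tells. Shift numbers are shares of 0.025 m and turn numbers shares of 4 degrees, none past 1 either way. Its arguments: {"type":"object","properties":{"motion":{"type":"array"},"squeeze":{"type":"number"}},"required":["motion"]}

```bash
mkdir -p pics
cat > h.py <<'E'
import numpy as np, cv2
from scipy.spatial.transform import Rotation as R
from station import bot
def cap(n):
    o=bot.get_obs(); c=bot.capture(n); c={**c}
    c['K']=np.array(c['intrinsics'],float); c['D']=np.array(c['dist'],float)
    if n=='wrist':
        T=np.eye(4);T[:3,:3]=R.from_rotvec(o['eef_rot']).as_matrix();T[:3,3]=o['position']
        W=T@np.array(c['hand_eye'])
    else:
        W=np.eye(4);Rm=cv2.Rodrigues(np.array(c['rvec'],float))[0];W[:3,:3]=Rm.T;W[:3,3]=-Rm.T@np.array(c['tvec'],float).ravel()
    c['W']=W; return c
def ray(c,uv):
    p=cv2.undistortPoints(np.array(uv,float).reshape(-1,1,2),c['K'],c['D'])[:,0]
    d=np.c_[p,np.ones(len(p))]@c['W'][:3,:3].T
    return c['W'][:3,3],d
def onz(c,uv,z):
    o,d=ray(c,uv); return o+d*((z-o[2])/d[:,2])[:,None]
def proj(c,P):
    M=np.linalg.inv(c['W']); return cv2.projectPoints(np.array(P,float).reshape(-1,1,3),cv2.Rodrigues(M[:3,:3])[0],M[:3,3],c['K'],c['D'])[0][:,0]
E
python3 - <<'E'
from h import *
o=bot.get_obs();print({k:np.round(v,3) for k,v in o.items()})
a=[]
for n in('scene','top'):
    c=cap(n);cv2.imwrite(f'pics/{n}0.png',c['image']);print(n,c['W'].round(3).tolist(),c['K'].round(0).tolist())
    np.save(f'{n}.npy',c,allow_pickle=True)
print(R.from_rotvec(o['eef_rot']).as_matrix().round(3), np.array(cap('wrist')['hand_eye']).round(3))
E
```

```text
{'t': np.float64(0.0), 'joint_pos': array([ 1.124,  0.333, -0.065,  1.461,  0.022,  1.35 , -0.089]), 'dq': array([-0.   , -0.   ,  0.   , -0.   , -0.   ,  0.   ,  0.001]), 'tau': array([ 0.0000e+00, -6.2325e+01,  2.5000e-02, -3.8989e+01, -6.1000e-02,
        4.0000e-02,  0.0000e+00]), 'position': array([ 0.257, -0.569,  0.233]), 'eef_rot': array([-3.07e+00, -6.60e-01,  1.00e-03]), 'wrist_force': array([ 0.264,  0.238, -0.545]), 'moment': array([-0.018,  0.004,  0.006]), 'finger_force': np.float64(0.0), 'opening': np.float64(0.087)}
scene [[-0.916, -0.199, 0.35, 0.096], [-0.402, 0.436, -0.805, 0.868], [0.008, -0.878, -0.479, 0.692], [0.0, 0.0, 0.0, 1.0]] [[363.0, 0.0, 247.0], [0.0, 363.0, 193.0], [0.0, 0.0, 1.0]]
top [[-0.015, -0.989, 0.145, 0.38], [-1.0, 0.017, 0.015, -0.116], [-0.017, -0.145, -0.989, 1.155], [0.0, 0.0, 0.0, 1.0]] [[349.0, 0.0, 254.0], [0.0, 349.0, 193.0], [0.0, 0.0, 1.0]]
[[ 0.912  0.411 -0.001]
 [ 0.411 -0.912  0.001]
 [-0.    -0.001 -1.   ]] [[-0.    -0.962 -0.273  0.074]
 [ 1.    -0.     0.001 -0.001]
 [-0.001 -0.273  0.962 -0.151]
 [ 0.     0.     0.     1.   ]]
```

View pics/scene0.png

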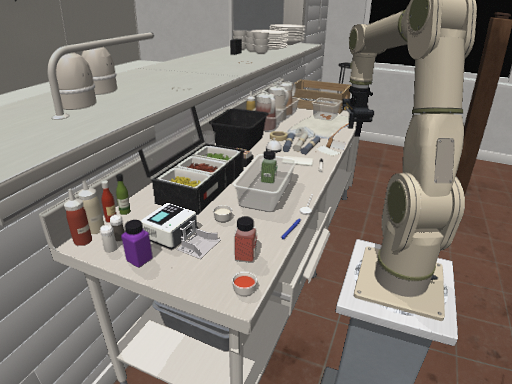

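View pics/top0.png

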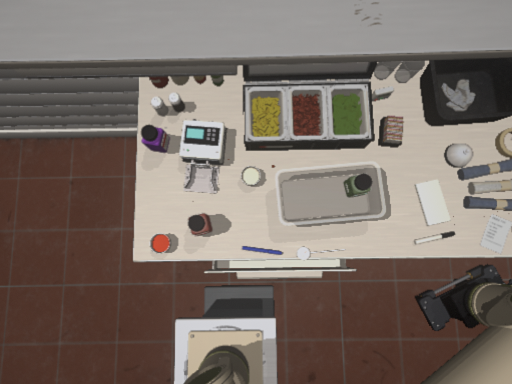

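Red jar is at scene (245,240) and top (200,224). The purple look-alike is at scene (136,245) and top (152,135), and the green jar in the pan is at top (358,184). The target is the red-sauce jar standing alone with a black lid. I'll confirm it in an enlarged crop.

Run:
```python
from h import *
t=np.load('top.npy',allow_pickle=True).item();s=np.load('scene.npy',allow_pickle=True).item()
a=cv2.resize(t['image'][110:265,135:265],None,fx=3.8,fy=3.8,interpolation=cv2.INTER_CUBIC)
b=cv2.resize(s['image'][190:305,130:265],None,fx=2.2,fy=2.2,interpolation=cv2.INTER_CUBIC)
d=cv2.resize(t['image'][150:235,265:395],None,fx=2.2,fy=2.2,interpolation=cv2.INTER_CUBIC)
C=np.zeros((600,800,3),np.uint8);C[:a.shape[0],:a.shape[1]]=a;C[:b.shape[0],500:500+b.shape[1]]=b;C[300:300+d.shape[0],500:500+d.shape[1]]=d
cv2.imwrite('pics/crop.png',C)
print('lid',onz(t,[(199,221)],.13),'coder top corners',onz(t,[(184,121),(224,123),(222,164),(181,158)],.075))
print('pan rim',onz(t,[(275,168),(381,163),(385,216),(280,224)],.095),'green lid',onz(t,[(363,181)],.13))
```

```text
lid [[0.45111098 0.06245258 0.13      ]] coder top corners [[ 7.78340058e-01  1.22895947e-01  7.50000000e-02]
 [ 7.69051723e-01 -6.30487897e-03  7.50000000e-02]
 [ 6.34119741e-01  4.54917516e-04  7.50000000e-02]
 [ 6.56050292e-01  1.30891367e-01  7.50000000e-02]]
pan rim [[ 0.61362285 -0.16598378  0.095     ]
 [ 0.62296147 -0.49193772  0.095     ]
 [ 0.45967742 -0.49290332  0.095     ]
 [ 0.44046528 -0.17697904  0.095     ]] green lid [[ 0.56158919 -0.42329966  0.13      ]]
```

View pics/crop.png

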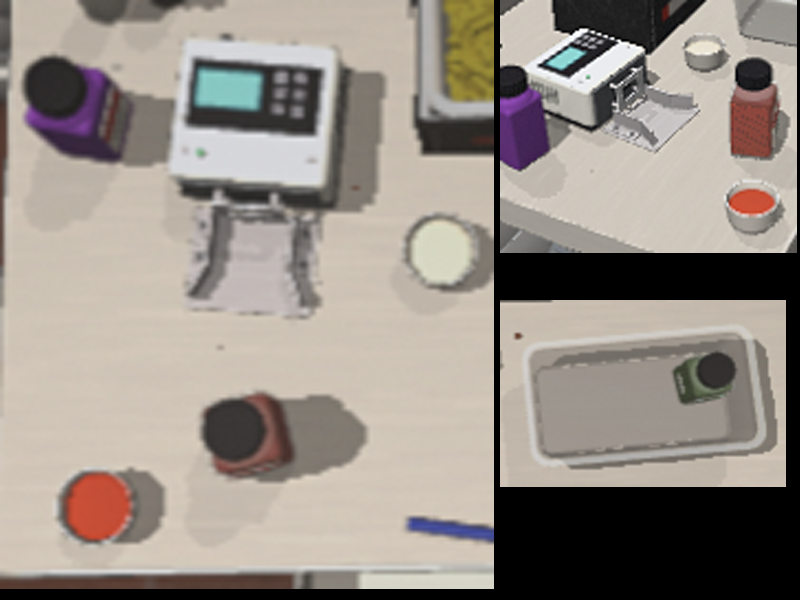

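The red jar is confirmed at top (197,223): red sauce, standing alone, while the purple one is left of the coder. The nest opens towards the robot at crop (186..312, 310). The ramekin is at its right and the pan's free half is on the left of the pan.

```bash
cat >> h.py <<'E'
def yaw_of(o): 
    m=R.from_rotvec(o['eef_rot']).as_matrix(); return np.degrees(np.arctan2(m[1,0],m[0,0]))
def plan(p1,yaw1,n,p0=None,y0=None):
    o=bot.get_obs(); p0=np.array(o['position'] if p0 is None else p0); y0=yaw_of(o) if y0 is None else y0
    d=(np.array(p1)-p0)/n; dy=(yaw1-y0)/n
    for i in range(n):
        a=np.radians(y0+dy*i); x=np.array([np.cos(a),np.sin(a)]); y=np.array([np.sin(a),-np.cos(a)])
        print([[round(v,2) for v in (d[:2]@x/.025,d[:2]@y/.025,-d[2]/.025)],round(-dy/4,2)])
E
python3 - <<'E'
from h import *
t=np.load('top.npy',allow_pickle=True).item()
f=lambda u,v:(135+(u+.5)/3.8-.5,110+(v+.5)/3.8-.5)
print('lid',onz(t,[f(234,429)],.13))
n=onz(t,[f(186,306),f(312,317)],.003);print('nest front',n,np.linalg.norm(n[0]-n[1]))
plan([.40,0.03,.28],90,26)
E
```

```text
lid [[0.44677179 0.07061745 0.13      ]]
nest front [[0.56389164 0.13708037 0.003     ]
 [0.55214696 0.02600536 0.003     ]] 0.11169420832748725
[[np.float64(0.58), np.float64(-0.75), np.float64(-0.07)], np.float64(-0.63)]
[[np.float64(0.61), np.float64(-0.72), np.float64(-0.07)], np.float64(-0.63)]
[[np.float64(0.64), np.float64(-0.7), np.float64(-0.07)], np.float64(-0.63)]
[[np.float64(0.67), np.float64(-0.67), np.float64(-0.07)], np.float64(-0.63)]
[[np.float64(0.7), np.float64(-0.64), np.float64(-0.07)], np.float64(-0.63)]
[[np.float64(0.73), np.float64(-0.61), np.float64(-0.07)], np.float64(-0.63)]
[[np.float64(0.76), np.float64(-0.57), np.float64(-0.07)], np.float64(-0.63)]
[[np.float64(0.78), np.float64(-0.54), np.float64(-0.07)], np.float64(-0.63)]
[[np.float64(0.8), np.float64(-0.5), np.float64(-0.07)], np.float64(-0.63)]
[[np.float64(0.82), np.float64(-0.47), np.float64(-0.07)], np.float64(-0.63)]
[[np.float64(0.84), np.float64(-0.43), np.float64(-0.07)], np.float64(-0.63)]
[[np.float64(0.86), np.float64(-0.39), np.float64(-0.07)], np.float64(-0.63)]
[[np.float64(0.88), np.
[... 362 characters left out ...]
63)]
[[np.float64(0.94), np.float64(-0.15), np.float64(-0.07)], np.float64(-0.63)]
[[np.float64(0.94), np.float64(-0.11), np.float64(-0.07)], np.float64(-0.63)]
[[np.float64(0.95), np.float64(-0.07), np.float64(-0.07)], np.float64(-0.63)]
[[np.float64(0.95), np.float64(-0.03), np.float64(-0.07)], np.float64(-0.63)]
[[np.float64(0.95), np.float64(0.01), np.float64(-0.07)], np.float64(-0.63)]
[[np.float64(0.95), np.float64(0.05), np.float64(-0.07)], np.float64(-0.63)]
[[np.float64(0.94), np.float64(0.1), np.float64(-0.07)], np.float64(-0.63)]
[[np.float64(0.94), np.float64(0.14), np.float64(-0.07)], np.float64(-0.63)]
[[np.float64(0.93), np.float64(0.18), np.float64(-0.07)], np.float64(-0.63)]
```

jog_arm(
  motion=[
    [[0.7,-0.7,-0.1],-0.7,1],
    [[0.7,-0.7,-0.1],-0.7,1],
    [[0.75,-0.65,-0.1],-0.7,1],
    [[0.75,-0.6,-0.1],-0.7,1],
    [[0.8,-0.6,-0.1],-0.7,1],
    [[0.8,-0.55,-0.1],-0.7,1],
    [[0.85,-0.5,-0.1],-0.7,1],
    [[0.85,-0.5,-0.1],-0.7,1],
  ],
)

```text
t: 1.15
position: [0.319, -0.3811, 0.2538]
eef_rot: [2.882, 1.249, 0.0]
wrist_force: [-0.2, 0.2, 0.0]
opening: 0.0872
finger_force: 0.0
```

jog_arm(
  motion=[
    [[0.85,-0.45,-0.1],-0.7,1],
    [[0.85,-0.4,-0.1],-0.7,1],
    [[0.9,-0.4,-0.1],-0.7,1],
    [[0.9,-0.35,-0.1],-0.7,1],
    [[0.9,-0.3,-0.1],-0.7,1],
    [[0.9,-0.25,-0.1],-0.7,1],
    [[0.95,-0.2,-0.1],-0.7,1],
    [[0.95,-0.2,-0.1],-0.6,1],
  ],
)

```text
t: 2.15
position: [0.3653, -0.1949, 0.2737]
eef_rot: [2.591, 1.776, 0.0]
wrist_force: [-0.7, -0.0, -0.2]
opening: 0.0868
finger_force: 0.0
```

jog_arm(
  motion=[
    [[0.95,-0.1,0],-0.6,1],
    [[0.95,-0.1,0],-0.6,1],
    [[0.95,-0.05,0],-0.6,1],
    [[0.95,0,0],-0.6,1],
    [[0.95,0,0],-0.6,1],
    [[0.95,0.05,0],-0.6,1],
    [[0.95,0.1,0],-0.6,1],
    [[0.95,0.1,0],-0.6,1],
  ],
)

```text
t: 3.15
position: [0.4078, -0.0092, 0.2735]
eef_rot: [2.259, 2.183, 0.0]
wrist_force: [-0.1, 0.2, 0.2]
opening: 0.0874
finger_force: 0.0
```

Run:
```python
from h import *
c=cap('wrist');cv2.imwrite('pics/w1.png',cv2.resize(c['image'],(768,576)));np.save('w1.npy',c,allow_pickle=True)
o=bot.get_obs();print(yaw_of(o),o['joint_pos'].round(2))
```

```text
88.35440732135709 [ 0.64 -0.17 -0.64  1.89 -0.1   1.39 -0.01]
```

View pics/w1.png

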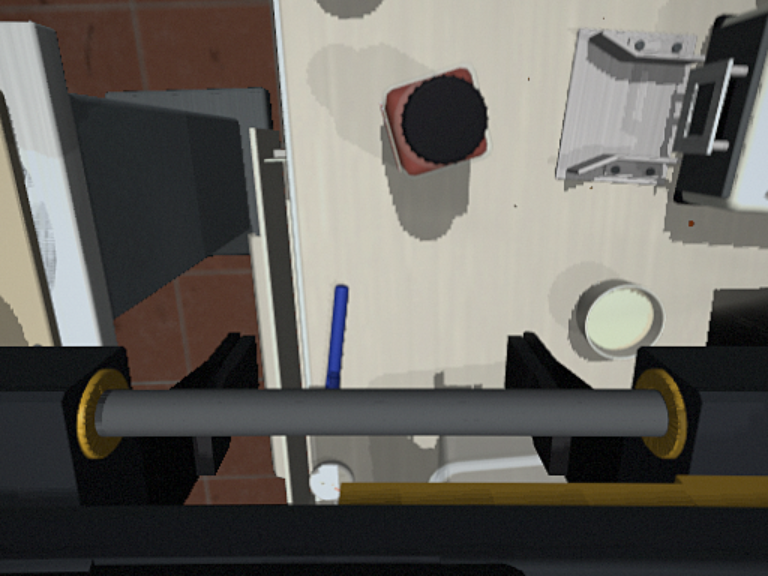

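The jar's lid is at (445,119). The jar is turned slightly, with its white label edge at the left (383,105)–(405,172). The nest floor's front corners are (578,30) and (557,180), and the top of the plate is at (727,62)–(712,150).

Run:
```python
from h import *
c=np.load('w1.npy',allow_pickle=True).item()
S=lambda l:[((u+.5)/1.5-.5,(v+.5)/1.5-.5) for u,v in l]
im=cv2.resize(c['image'],(768,576))
hsv=cv2.cvtColor(im,cv2.COLOR_BGR2HSV)
m=((((hsv[...,0]<10)|(hsv[...,0]>170))&(hsv[...,1]>100)&(hsv[...,2]>40))|(hsv[...,2]<55)).astype(np.uint8)
m[:, :365]=0;m[:, 510:]=0;m[:50]=0;m[200:]=0
m=cv2.morphologyEx(m,cv2.MORPH_OPEN,np.ones((5,5)))
ct=max(cv2.findContours(m,0,2)[0],key=cv2.contourArea)
P=onz(c,S(ct[:,0]),.1)[:,:2].astype(np.float32)
print('rect z.1',cv2.minAreaRect(P))
g=((hsv[...,2]<60)).astype(np.uint8);g[:, :365]=0;g[:, 510:]=0;g[:50]=0;g[200:]=0
g=cv2.morphologyEx(g,cv2.MORPH_OPEN,np.ones((7,7)))
k=max(cv2.findContours(g,0,2)[0],key=cv2.contourArea);e=cv2.minEnclosingCircle(onz(c,S(k[:,0]),.13)[:,:2].astype(np.float32));print('lid',e)
f=onz(c,S([(578,30),(557,180)]),.003);print('front',f,np.linalg.norm(f[0]-f[1]))
d=f[0]-f[1];print('coder yaw',np.degrees(np.arctan2(-d[0],d[1])))
q=onz(c,S([(732,62),(713,152)]),.064);print('plate top',q,np.linalg.norm(q[0]-q[1]));d=q[0]-q[1];print(np.degrees(np.arctan2(-d[0],d[1])))
```

```text
rect z.1 ((0.4483601748943329, 0.07476858794689178), (0.052166812121868134, 0.05165359377861023), 15.964160919189453)
lid ((0.4449746012687683, 0.07412314414978027), 0.024090822786092758)
front [[0.56142181 0.13918562 0.003     ]
 [0.5529668  0.02796714 0.003     ]] 0.11153939449741283
coder yaw -4.34735811027109
plate top [[0.64116993 0.10518327 0.064     ]
 [0.63769173 0.04834144 0.064     ]] 0.056948140981341266
-3.5016159906315205
```

Run:
```python
from h import *
print(bot.get_obs()['position']);plan([.4455,.073,.19],106.3,5)
```

```text
[ 0.40817623 -0.0061413   0.27370406]
[[np.float64(0.64), np.float64(0.28), np.float64(0.67)], np.float64(-0.9)]
[[np.float64(0.62), np.float64(0.32), np.float64(0.67)], np.float64(-0.9)]
[[np.float64(0.6), np.float64(0.36), np.float64(0.67)], np.float64(-0.9)]
[[np.float64(0.58), np.float64(0.4), np.float64(0.67)], np.float64(-0.9)]
[[np.float64(0.55), np.float64(0.43), np.float64(0.67)], np.float64(-0.9)]
```

jog_arm(
  motion=[
    [[0.64,0.28,0.67],-0.9,1],
    [[0.62,0.32,0.67],-0.9,1],
    [[0.6,0.36,0.67],-0.9,1],
    [[0.58,0.4,0.67],-0.9,1],
    [[0.55,0.43,0.67],-0.9,1],
    [[0,0,0],0,1],
    [[0,0,0],0,1],
  ],
)

```text
t: 4.08
position: [0.4457, 0.0677, 0.1903]
eef_rot: [1.894, 2.506, 0.0]
wrist_force: [-0.1, 0.9, -1.0]
opening: 0.0869
finger_force: 0.0
```

Run:
```python
from h import *
o=bot.get_obs();print(yaw_of(o),o['joint_pos'].round(2));plan([.4455,.073,.115],106.3,4)
c=cap('wrist');cv2.imwrite('pics/w2.png',c['image']);np.save('w2.npy',c,allow_pickle=True)
im=cv2.resize(c['image'],(768,576));hsv=cv2.cvtColor(im,cv2.COLOR_BGR2HSV)
uv=proj(c,[[.4455,.073,.13]]);print(uv)
```

```text
105.82662491936267 [ 0.53  0.02 -0.77  1.92  0.01  1.2   0.02]
[[np.float64(0.05), np.float64(0.01), np.float64(0.75)], np.float64(-0.03)]
[[np.float64(0.05), np.float64(0.01), np.float64(0.75)], np.float64(-0.03)]
[[np.float64(0.05), np.float64(0.01), np.float64(0.75)], np.float64(-0.03)]
[[np.float64(0.05), np.float64(0.01), np.float64(0.75)], np.float64(-0.03)]
[[257.06025932 202.31553416]]
```

View pics/w2.png

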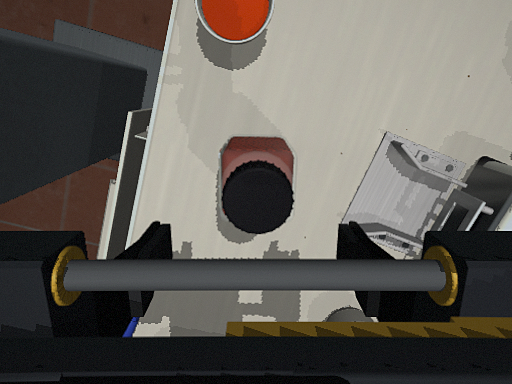

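The lid is at (258,197) and sits between the jaws (160–350). The jar's edges line up with the image, so the jar yaw is tool yaw − 90°. I'll go down and grip.

jog_arm(
  motion=[
    [[0.08,0,0.75],0,1],
    [[0.07,0,0.75],0,1],
    [[0.07,0,0.75],0,1],
    [[0.07,0,0.75],0,1],
    [[0,0,0],0,-1],
    [[0,0,0],0,-1],
    [[0,0,0],0,-1],
    [[0,0,0],0,-1],
  ],
  squeeze=50,
)

```text
t: 5.12
position: [0.4439, 0.0748, 0.1153]
eef_rot: [1.893, 2.506, 0.001]
wrist_force: [0.2, -0.0, -0.1]
opening: 0.0552
finger_force: 0.0
```

jog_arm(
  motion=[
    [[0,0,0],0,-1],
    [[0,0,0],0,-1],
  ],
)

```text
t: 5.38
position: [0.4442, 0.075, 0.1152]
eef_rot: [1.893, 2.506, 0.001]
wrist_force: [2.9, 1.0, 3.3]
opening: 0.0471
finger_force: 49.7
```

jog_arm(
  motion=[
    [[0,0,-0.5],0,-1],
    [[-0.04,0.75,-0.3],0,-1],
    [[-0.04,0.75,0],0,-1],
    [[-0.04,0.79,0],0,-1],
    [[0,0,0],1,-1],
    [[0,0,0],1,-1],
    [[0,0,0],1,-1],
    [[0,0,0],1,-1],
  ],
)

```text
t: 6.38
position: [0.499, 0.0875, 0.135]
eef_rot: [-2.226, -2.216, 0.001]
wrist_force: [-0.1, 0.9, -2.2]
opening: 0.047
finger_force: 49.6
```

jog_arm(
  motion=[
    [[0,0,0],1,-1],
    [[0,0,0],1,-1],
    [[0,0,0],1,-1],
    [[0,0,0],1,-1],
    [[0,0,0],1,-1],
    [[0,0,0],1,-1],
    [[0,0,0],1,-1],
    [[0,0,0],1,-1],
  ],
)

```text
t: 7.38
position: [0.4991, 0.0875, 0.1351]
eef_rot: [-2.751, -1.517, 0.001]
wrist_force: [-0.2, -0.0, -2.5]
opening: 0.0471
finger_force: 49.6
```

jog_arm(
  motion=[
    [[0,0,0],1,-1],
    [[0,0,0],1,-1],
    [[0,0,0],1,-1],
    [[0,0,0],1,-1],
    [[0,0,0],1,-1],
    [[0,0,0],1,-1],
    [[0,0,0],1,-1],
    [[0,0,0],1,-1],
  ],
)

```text
t: 8.38
position: [0.4991, 0.0876, 0.1351]
eef_rot: [-3.062, -0.7, 0.001]
wrist_force: [-0.2, 0.4, -3.1]
opening: 0.0472
finger_force: 49.6
```

jog_arm(
  motion=[
    [[0,0,0],1,-1],
    [[0,0,0],1,-1],
    [[0,0,0],1,-1],
    [[0,0,0],1,-1],
    [[0,0,0],1,-1],
    [[0,0,0],1,-1],
    [[0,0,0],1,-1],
    [[0,0,0],0.6,-1],
  ],
)

```text
t: 9.38
position: [0.499, 0.0876, 0.1351]
eef_rot: [3.139, -0.127, -0.002]
wrist_force: [0.1, 0.1, -1.7]
opening: 0.0471
finger_force: 49.6
```

jog_arm(
  motion=[
    [[0,0,0.4],0,-1],
    [[0,0,0],0,-1],
    [[0,0,0],0,-1],
  ],
)

```text
t: 9.75
position: [0.4993, 0.0876, 0.1247]
eef_rot: [3.139, -0.123, -0.001]
wrist_force: [0.0, 0.9, -1.8]
opening: 0.0472
finger_force: 49.7
```

Run:
```python
from h import *
o=bot.get_obs();print(o['position'],yaw_of(o),o['joint_pos'].round(2),o['wrist_force'].round(2))
u=np.array([np.cos(np.radians(-4.5)),np.sin(np.radians(-4.5)),0]);v=np.array([-u[1],u[0],0]);d=np.array(o['position'])-[.5575,.083,0];print('along',d@u,'lateral',d@v)
c=cap('scene');cv2.imwrite('pics/s3.png',cv2.resize(c['image'][180:280,110:270],None,fx=4,fy=4,interpolation=cv2.INTER_CUBIC))
c=cap('top');np.save('t3.npy',c,allow_pickle=True)
cv2.imwrite('pics/s3.png',np.hstack([cv2.imread('pics/s3.png')[:, :480],cv2.resize(c['image'][120:250,160:245],None,fx=3.08,fy=400/130,interpolation=cv2.INTER_CUBIC)]))
```

```text
[0.49931769 0.0876306  0.12465452] -4.484733349528306 [ 0.23  0.21 -0.55  1.88  0.12  1.09 -2.01] [ 0.04  0.93 -1.77]
along -0.05836626895231285 lateral 5.13922926422666e-05
```

View pics/s3.png

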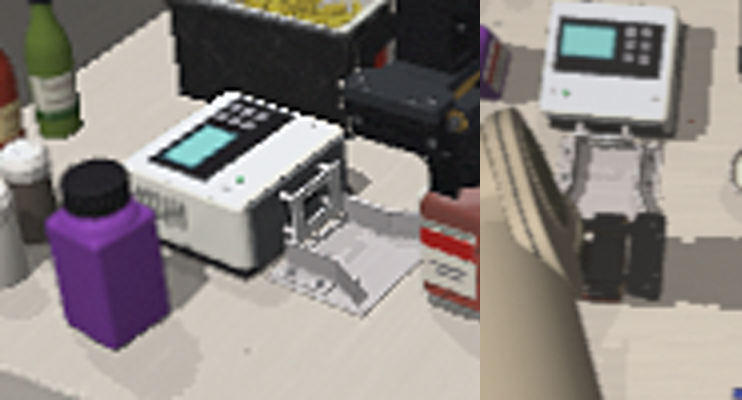

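The label faces +y, so the jar's left side (+y) faces the plate. The jar is centred on the coder axis and I'm pushing in.

jog_arm(
  motion=[
    [[0.7,0,0],0,-1],
    [[0.7,0,0],0,-1],
    [[0.7,0,0],0,-1],
    [[0.7,0,0],0,-1],
    [[0.5,0,0],0,-1],
    [[0.5,0,0],0,-1],
    [[0.2,0,0],0,-1],
    [[0,0,0],0,-1],
  ],
)

```text
t: 10.85
position: [0.5992, 0.0798, 0.1247]
eef_rot: [-3.139, 0.124, 0.0]
wrist_force: [-0.0, -0.1, -2.9]
opening: 0.047
finger_force: 49.8
```

jog_arm(
  motion=[
    [[0.1,0,0],0,-1],
    [[0.1,0,0],0,-1],
    [[0,0,0],0,-1],
  ],
)

```text
t: 11.22
position: [0.6043, 0.0794, 0.1248]
eef_rot: [3.139, -0.124, 0.0]
wrist_force: [-0.5, 0.9, -2.0]
opening: 0.0469
finger_force: 49.8
```

jog_arm(
  motion=[
    [[0.1,0,0],0,-1],
    [[0,0,0],0,-1],
  ],
)

```text
t: 11.48
position: [0.6068, 0.0791, 0.1248]
eef_rot: [3.139, -0.124, 0.0]
wrist_force: [0.2, -0.5, -2.2]
opening: 0.0471
finger_force: 49.8
```

jog_arm(
  motion=[
    [[0.1,0,0],0,-1],
    [[0.1,0,0],0,-1],
    [[0,0,0],0,-1],
  ],
)

```text
t: 11.85
position: [0.6117, 0.0788, 0.1247]
eef_rot: [3.139, -0.124, -0.0]
wrist_force: [-0.4, 0.3, -2.5]
opening: 0.0467
finger_force: 49.8
```

jog_arm(
  motion=[
    [[0.08,0,0],0,-1],
    [[0,0,0],0,-1],
  ],
)

```text
t: 12.1
position: [0.6137, 0.0787, 0.1247]
eef_rot: [3.139, -0.124, -0.0]
wrist_force: [-1.5, -0.1, -2.5]
opening: 0.0469
finger_force: 49.8
```

Run:
```python
from h import *
c=cap('scene');t=cap('top');bot.get_obs()
cv2.imwrite('pics/s4.png',np.hstack([cv2.resize(c['image'][190:270,150:250],None,fx=5,fy=5,interpolation=cv2.INTER_CUBIC),cv2.resize(t['image'][120:220,170:230],None,fx=4,fy=4,interpolation=cv2.INTER_CUBIC)]))
```

```text
(no output)
```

View pics/s4.png

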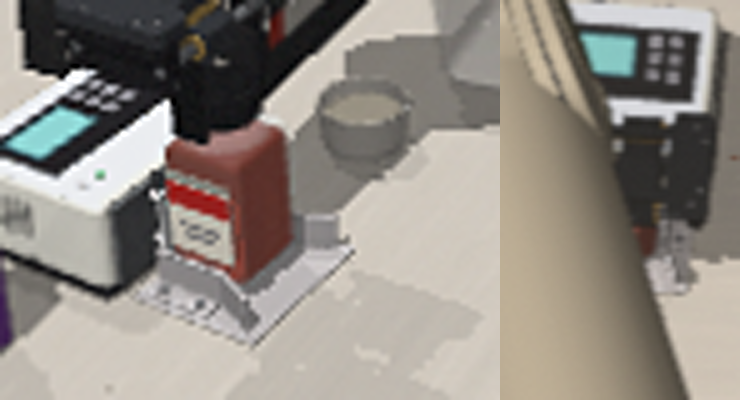

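The jar sits square and upright between the guides, and the force is just building. I'll keep going to the hard stop.

jog_arm(
  motion=[
    [[0.08,0,0],0,-1],
    [[0,0,0],0,-1],
  ],
)

```text
t: 12.45
position: [0.6157, 0.0784, 0.1248]
eef_rot: [3.139, -0.124, 0.0]
wrist_force: [-0.9, -0.6, -2.2]
opening: 0.0474
finger_force: 49.8
```

jog_arm(
  motion=[
    [[0.08,0,0],0,-1],
    [[0,0,0],0,-1],
  ],
)

```text
t: 12.7
position: [0.6177, 0.0782, 0.1247]
eef_rot: [3.139, -0.124, -0.0]
wrist_force: [-1.4, -0.7, -1.9]
opening: 0.0466
finger_force: 49.8
```

jog_arm(
  motion=[
    [[0.08,0,0],0,-1],
    [[0,0,0],0,-1],
  ],
)

```text
t: 12.95
position: [0.6197, 0.0781, 0.1248]
eef_rot: [3.139, -0.124, -0.0]
wrist_force: [-1.6, -0.4, -2.0]
opening: 0.0469
finger_force: 49.8
```

jog_arm(
  motion=[
    [[0.06,0,0],0,-1],
    [[0,0,0],0,-1],
  ],
)

```text
t: 13.2
position: [0.6208, 0.0782, 0.1248]
eef_rot: [3.139, -0.124, -0.001]
wrist_force: [-4.8, 0.3, 1.1]
opening: 0.0469
finger_force: 50.2
```

jog_arm(
  motion=[
    [[0.06,0,0],0,-1],
    [[0,0,0],0,-1],
  ],
)

```text
t: 13.45
position: [0.6219, 0.0781, 0.1247]
eef_rot: [3.139, -0.124, -0.003]
wrist_force: [-8.0, 0.7, 2.2]
opening: 0.0469
finger_force: 50.7
```

jog_arm(
  motion=[
    [[0.04,0,0],0,-1],
    [[0,0,0],0,-1],
  ],
)

```text
t: 13.7
position: [0.6226, 0.0782, 0.1247]
eef_rot: [3.139, -0.123, -0.004]
wrist_force: [-8.4, -0.6, 1.9]
opening: 0.0468
finger_force: 51.0
```

Plate is home: the force rose past 8 N at TCP x ≈ 0.621. I'll retreat, turn the jar 90° and print the back.

jog_arm(
  motion=[
    [[-0.3,0,0],0,-1],
    [[-0.78,0,0],0,-1],
    [[-0.78,0,0],0,-1],
    [[-0.78,0,0],0,-1],
    [[-0.78,0,0],0,-1],
    [[-0.78,0,0],0,-1],
    [[-0.78,0,0],0,-1],
    [[0,0,0],0,-1],
  ],
)

```text
t: 14.7
position: [0.4992, 0.0878, 0.1252]
eef_rot: [3.139, -0.123, 0.003]
wrist_force: [0.5, -0.8, -2.0]
opening: 0.0467
finger_force: 50.6
```

jog_arm(
  motion=[
    [[0,0,0],-1,-1],
    [[0,0,0],-1,-1],
    [[0,0,0],-1,-1],
    [[0,0,0],-1,-1],
    [[0,0,0],-1,-1],
    [[0,0,0],-1,-1],
    [[0,0,0],-1,-1],
    [[0,0,0],-1,-1],
  ],
)

```text
t: 15.7
position: [0.5007, 0.0876, 0.1251]
eef_rot: [3.051, 0.749, 0.003]
wrist_force: [0.5, -0.4, -2.8]
opening: 0.0465
finger_force: 50.6
```

jog_arm(
  motion=[
    [[0,0,0],-1,-1],
    [[0,0,0],-1,-1],
    [[0,0,0],-1,-1],
    [[0,0,0],-1,-1],
    [[0,0,0],-1,-1],
    [[0,0,0],-1,-1],
    [[0,0,0],-1,-1],
    [[0,0,0],-1,-1],
  ],
)

```text
t: 16.7
position: [0.5007, 0.0876, 0.1251]
eef_rot: [2.726, 1.561, 0.003]
wrist_force: [-0.2, 0.2, -2.6]
opening: 0.0473
finger_force: 50.6
```

jog_arm(
  motion=[
    [[0,0,0],-1,-1],
    [[0,0,0],-1,-1],
    [[0,0,0],-1,-1],
    [[0,0,0],-1,-1],
    [[0,0,0],-1,-1],
    [[0,0,0],-1,-1],
    [[0,0,0],-0.5,-1],
    [[0,0,0],0,-1],
  ],
)

```text
t: 17.7
position: [0.5, 0.0876, 0.1249]
eef_rot: [2.308, 2.131, 0.001]
wrist_force: [0.6, 0.7, -2.8]
opening: 0.0466
finger_force: 50.6
```

Run:
```python
from h import *
o=bot.get_obs();print(o['t'],o['position'],yaw_of(o),o['joint_pos'].round(2),o['wrist_force'].round(2))
c=cap('scene');w=cap('wrist')
cv2.imwrite('pics/s5.png',np.hstack([cv2.resize(c['image'][185:275,170:270],None,fx=4,fy=4,interpolation=cv2.INTER_CUBIC),cv2.resize(w['image'],(480,360))[:, :400]]))
```

```text
17.7 [0.4999739  0.08758982 0.12489505] 85.4324297887456 [ 0.4   0.25 -0.74  1.87  0.19  1.1  -0.49] [ 0.62  0.7  -2.79]
```

View pics/s5.png

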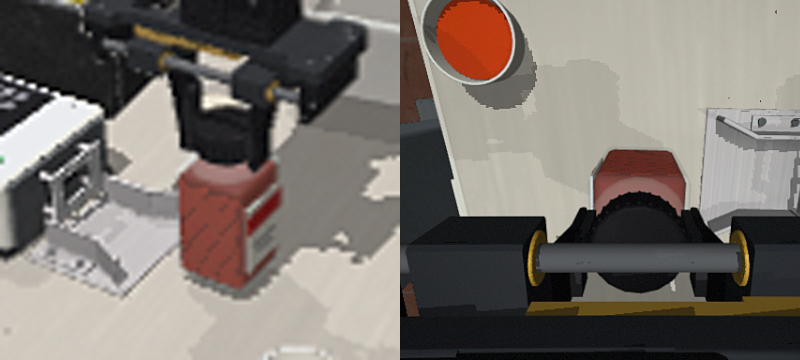

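The jar is upright with its label toward the robot, and its back faces the plate. Next is the second print.

jog_arm(
  motion=[
    [[0,0.7,0],0,-1],
    [[0,0.7,0],0,-1],
    [[0,0.7,0],0,-1],
    [[0,0.7,0],0,-1],
    [[0,0.7,0],0,-1],
    [[0,0.6,0],0,-1],
    [[0,0.2,0],0,-1],
    [[0,0.2,0],0,-1],
  ],
)

```text
t: 18.8
position: [0.6113, 0.0788, 0.1246]
eef_rot: [-2.307, -2.132, 0.001]
wrist_force: [-1.5, 0.7, -1.7]
opening: 0.0469
finger_force: 50.6
```

jog_arm(
  motion=[
    [[0,0.2,0],0,-1],
    [[0,0.06,0],0,-1],
    [[0,0.06,0],0,-1],
    [[0,0,0],0,-1],
  ],
)

```text
t: 19.3
position: [0.6176, 0.0786, 0.1245]
eef_rot: [-2.305, -2.131, 0.006]
wrist_force: [-10.3, 0.3, 3.0]
opening: 0.0468
finger_force: 50.6
```

jog_arm(
  motion=[
    [[0,0.05,0],0,-1],
    [[0,0,0],0,-1],
  ],
)

```text
t: 19.55
position: [0.618, 0.0786, 0.1244]
eef_rot: [-2.304, -2.131, 0.008]
wrist_force: [-14.1, 0.1, 5.1]
opening: 0.047
finger_force: 50.6
```

jog_arm(
  motion=[
    [[0,-0.3,0],0,-1],
    [[0,-0.77,0],0,-1],
    [[0,-0.76,0],0,-1],
    [[0,-0.76,0],0,-1],
    [[0,-0.76,0],0,-1],
    [[0,-0.76,0],0,-1],
    [[0,-0.76,0],0,-1],
    [[0,0,0],-0.5,-1],
  ],
)

```text
t: 20.55
position: [0.4992, 0.0877, 0.1253]
eef_rot: [2.266, 2.173, 0.001]
wrist_force: [0.6, 0.3, -2.6]
opening: 0.0469
finger_force: 50.6
```

jog_arm(
  motion=[
    [[0,0,0],-1,-1],
    [[0,0,0],-1,-1],
    [[0,0,0],-1,-1],
    [[0,0,0],-1,-1],
    [[0,0,0],-1,-1],
    [[0,0,0],-1,-1],
    [[0,0,0],-1,-1],
    [[0,0,0],-1,-1],
  ],
)

```text
t: 21.55
position: [0.5006, 0.0876, 0.1251]
eef_rot: [1.578, 2.715, 0.002]
wrist_force: [0.6, 0.6, -2.1]
opening: 0.0467
finger_force: 50.6
```

jog_arm(
  motion=[
    [[0,0,0],-1,-1],
    [[0,0,0],-1,-1],
    [[0,0,0],-1,-1],
    [[0,0,0],-1,-1],
    [[0,0,0],-1,-1],
    [[0,0,0],-1,-1],
    [[0,0,0],-1,-1],
    [[0,0,0],-1,-1],
  ],
)

```text
t: 22.55
position: [0.5006, 0.0875, 0.1251]
eef_rot: [0.769, 3.044, 0.001]
wrist_force: [0.2, -0.7, -3.3]
opening: 0.0469
finger_force: 50.6
```

jog_arm(
  motion=[
    [[0,0,0],-1,-1],
    [[0,0,0],-1,-1],
    [[0,0,0],-1,-1],
    [[0,0,0],-1,-1],
    [[0,0,0],-1,-1],
    [[0,0,0],-1,-1],
    [[0,0,0],0,-1],
    [[0,0,0],0,-1],
  ],
)

```text
t: 23.55
position: [0.5, 0.0876, 0.1249]
eef_rot: [0.126, 3.138, 0.0]
wrist_force: [-0.4, 0.5, -3.0]
opening: 0.0468
finger_force: 50.6
```

Run:
```python
from h import *
o=bot.get_obs();print(o['t'],o['position'],yaw_of(o),o['joint_pos'].round(2),o['wrist_force'].round(2))
c=cap('scene');w=cap('wrist');np.save('w6.npy',w,allow_pickle=True)
cv2.imwrite('pics/s6.png',np.hstack([cv2.resize(c['image'][185:275,170:270],None,fx=4,fy=4,interpolation=cv2.INTER_CUBIC),cv2.resize(w['image'],(480,360))[:, :400]]))
```

```text
23.55 [0.49999048 0.08759934 0.12493561] 175.40287600400598 [ 0.61  0.31 -0.99  1.86  0.29  1.12  1.01] [-0.42  0.51 -2.95]
```

View pics/s6.png

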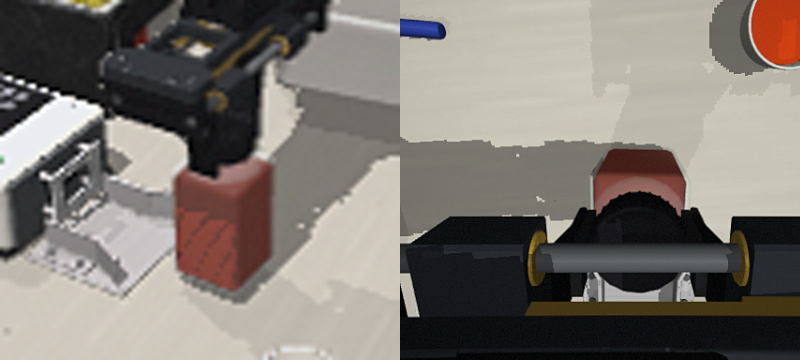

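The back now faces +y and the jar's right side faces the plate, upright. Now the third print.

jog_arm(
  motion=[
    [[-0.7,0,0],0,-1],
    [[-0.7,0,0],0,-1],
    [[-0.7,0,0],0,-1],
    [[-0.7,0,0],0,-1],
    [[-0.7,0,0],0,-1],
    [[-0.6,0,0],0,-1],
    [[-0.2,0,0],0,-1],
    [[-0.2,0,0],0,-1],
  ],
)

```text
t: 24.65
position: [0.6113, 0.0788, 0.1245]
eef_rot: [-0.124, -3.138, 0.001]
wrist_force: [-1.0, 0.5, -1.6]
opening: 0.0465
finger_force: 50.7
```

jog_arm(
  motion=[
    [[-0.2,0,0],0,-1],
    [[-0.06,0,0],0,-1],
    [[-0.06,0,0],0,-1],
    [[0,0,0],0,-1],
  ],
)

```text
t: 25.15
position: [0.6184, 0.0785, 0.1247]
eef_rot: [-0.123, -3.137, 0.001]
wrist_force: [-6.3, -0.3, 0.4]
opening: 0.0467
finger_force: 51.4
```

jog_arm(
  motion=[
    [[-0.05,0,0],0,-1],
    [[0,0,0],0,-1],
  ],
)

```text
t: 25.4
position: [0.6194, 0.0785, 0.1248]
eef_rot: [-0.123, -3.136, 0.001]
wrist_force: [-8.7, -1.1, 1.4]
opening: 0.0472
finger_force: 51.6
```

All three sides have been pressed home. I'll retreat, lift, turn the label to the front, and measure the pan from the stored top view.

jog_arm(
  motion=[
    [[0.3,0,0],0,-1],
    [[0.77,0,0],0,-1],
    [[0.76,0,0],0,-1],
    [[0.76,0,0],0,-1],
    [[0.76,0,0],0,-1],
    [[0.76,0,0],0,-1],
    [[0.76,0,0],0,-1],
    [[0,0,-0.5],0.5,-1],
  ],
)

```text
t: 26.4
position: [0.4985, 0.0875, 0.1374]
eef_rot: [-0.18, -3.136, 0.002]
wrist_force: [0.9, 0.8, -2.4]
opening: 0.0468
finger_force: 51.1
```

jog_arm(
  motion=[
    [[0,0,-0.8],1,-1],
    [[0,0,-0.8],1,-1],
    [[0,0,-0.8],1,-1],
    [[0,0,-0.8],1,-1],
    [[0,0,-0.8],1,-1],
    [[0,0,-0.8],1,-1],
    [[0,0,0],1,-1],
    [[0,0,0],1,-1],
  ],
)

```text
t: 27.4
position: [0.5006, 0.0878, 0.2588]
eef_rot: [1.041, 2.961, 0.002]
wrist_force: [-0.4, 0.6, -2.8]
opening: 0.0468
finger_force: 51.1
```

jog_arm(
  motion=[
    [[0,0,0],1,-1],
    [[0,0,0],1,-1],
    [[0,0,0],1,-1],
    [[0,0,0],1,-1],
    [[0,0,0],1,-1],
    [[0,0,0],1,-1],
    [[0,0,0],1,-1],
    [[0,0,0],1,-1],
  ],
)

```text
t: 28.4
position: [0.5005, 0.0878, 0.2585]
eef_rot: [1.817, 2.561, 0.002]
wrist_force: [0.3, -0.6, -2.5]
opening: 0.0472
finger_force: 51.1
```

jog_arm(
  motion=[
    [[0,0,0],1,-1],
    [[0,0,0],1,-1],
    [[0,0,0],1,-1],
    [[0,0,0],1,-1],
    [[0,0,0],0.85,-1],
    [[0,0,0],0,-1],
  ],
)

```text
t: 29.15
position: [0.5003, 0.0878, 0.2583]
eef_rot: [2.219, 2.222, 0.002]
wrist_force: [0.3, -0.4, -1.9]
opening: 0.0468
finger_force: 51.1
```

Run:
```python
from h import *
o=bot.get_obs();print(o['t'],o['position'],yaw_of(o),o['joint_pos'].round(2),o['wrist_force'].round(2))
t=np.load('top.npy',allow_pickle=True).item()
f=lambda l:[(265+(u-500+.5)/2.2-.5,150+(v-300+.5)/2.2-.5) for u,v in l]
for n,l in dict(L=[(525,370),(537,450)],Rr=[(757,350),(768,435)],T=[(550,345),(735,328)],B=[(555,466),(750,451)]).items(): 
    p=onz(t,f(l),.095);print(n,p[:,:2].round(4).tolist())
print('green lid',onz(t,f([(716,370)]),.133),'floor corners',onz(t,f([(537,365),(726,352),(545,455),(727,440)]),.003)[:,:2])
```

```text
29.15 [0.50030187 0.0877967  0.25832077] 90.05537667427996 [ 0.55  0.14 -0.87  1.69  0.11  1.36 -0.34] [ 0.25 -0.35 -1.94]
L [[0.571, -0.1683], [0.4588, -0.1821]]
Rr [[0.5933, -0.4916], [0.4744, -0.4985]]
T [[0.606, -0.2043], [0.6253, -0.4633]]
B [[0.4364, -0.2062], [0.4529, -0.4727]]
green lid [[ 0.55943064 -0.42203783  0.133     ]] floor corners [[ 0.59495058 -0.19129078]
 [ 0.60963794 -0.47761092]
 [ 0.45796073 -0.19961324]
 [ 0.4760829  -0.47085324]]
```

jog_arm(
  motion=[
    [[-0.5,0.06,0],0,-1],
    [[-0.9,0.06,0],0,-1],
    [[-0.9,0.06,0],0,-1],
    [[-0.9,0.06,0],0,-1],
    [[-0.9,0.06,0],0,-1],
    [[-0.9,0.06,0],0,-1],
    [[-0.9,0.06,0],0,-1],
    [[-0.9,0.06,0],0,-1],
  ],
)

```text
t: 30.15
position: [0.5118, -0.0842, 0.2575]
eef_rot: [2.22, 2.223, -0.0]
wrist_force: [0.4, -0.7, -2.0]
opening: 0.047
finger_force: 51.1
```

jog_arm(
  motion=[
    [[-0.9,0.06,0],0,-1],
    [[-0.9,0.06,0],0,-1],
    [[-0.9,0.06,0],0,-1],
    [[-0.9,0.06,0],0,-1],
    [[-0.9,0.06,0],0,-1],
    [[-0.9,0.06,0],0,-1],
    [[-0.9,0.06,0],0,-1],
    [[-0.75,0.06,0],0,-1],
  ],
)

```text
t: 31.15
position: [0.524, -0.2602, 0.2572]
eef_rot: [-2.22, -2.222, 0.0]
wrist_force: [-0.2, -0.4, -2.8]
opening: 0.0469
finger_force: 51.1
```

jog_arm(
  motion=[
    [[-0.7,0.03,0],0,-1],
    [[-0.2,0,0],0,-1],
    [[0,0,0],0,-1],
    [[0,0,0],0,-1],
  ],
)

```text
t: 31.65
position: [0.525, -0.2801, 0.2575]
eef_rot: [2.218, 2.224, 0.0]
wrist_force: [0.1, 0.9, -2.8]
opening: 0.0471
finger_force: 51.1
```

Run:
```python
from h import *
o=bot.get_obs();print(o['t'],o['position'],yaw_of(o),o['joint_pos'].round(2),o['wrist_force'].round(2))
c=cap('scene');w=cap('wrist');np.save('w7.npy',w,allow_pickle=True)
cv2.imwrite('pics/s7.png',np.hstack([cv2.resize(c['image'][100:220,220:320],None,fx=3,fy=3,interpolation=cv2.INTER_CUBIC),cv2.resize(w['image'],(480,360))]))
```

```text
31.65 [ 0.52501986 -0.28008329  0.25747603] 90.15576841151129 [ 0.9   0.31 -0.61  1.48  0.18  1.4   0.29] [ 0.09  0.85 -2.77]
```

View pics/s7.png

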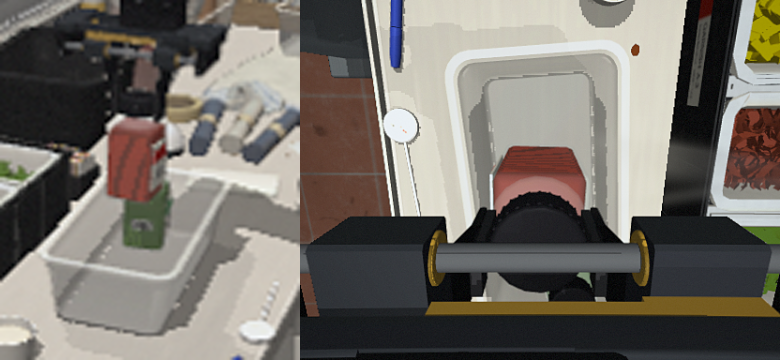

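The jar hangs over the pan, with the green jar beyond it. The pan's +y rim edge is around (537,45), with its side edges at x≈449 and 628. Checking the pan position once more.

Run:
```python
from h import *
w=np.load('w7.npy',allow_pickle=True).item()
s=512/480
f=lambda l:[((u-300+.5)*s-.5,(v+.5)*s-.5) for u,v in l]
print('end',onz(w,f([(475,50),(600,42)]),.095)[:,:2],'sides',onz(w,f([(450,120),(627,120)]),.095)[:,:2])
print('floor far corners',onz(w,f([(487,82),(592,75)]),.003)[:,:2])
```

```text
end [[ 0.46541394 -0.17287188]
 [ 0.58104634 -0.16571731]] sides [[ 0.43730424 -0.23714425]
 [ 0.61181584 -0.23670629]]
floor far corners [[ 0.46103541 -0.20003236]
 [ 0.59024034 -0.19150084]]
```

jog_arm(
  motion=[
    [[0.4,0,0.3],0,-1],
    [[0,0,0.9],0,-1],
    [[0,0,0.9],0,-1],
    [[0,0,0.9],0,-1],
    [[0,0,0.9],0,-1],
    [[0,0,0.8],0,-1],
    [[0,0,0.5],0,-1],
    [[0,0,0.14],0,-1],
  ],
)

```text
t: 32.75
position: [0.5246, -0.2707, 0.1231]
eef_rot: [-2.219, -2.223, 0.0]
wrist_force: [-0.4, -0.5, -2.2]
opening: 0.0471
finger_force: 51.1
```

jog_arm(
  motion=[
    [[0,0,0.06],0,-1],
    [[0,0,0.06],0,-1],
    [[0,0,0],0,-1],
  ],
)

```text
t: 33.12
position: [0.5249, -0.2712, 0.1212]
eef_rot: [2.219, 2.223, 0.0]
wrist_force: [1.3, 0.1, -2.1]
opening: 0.0467
finger_force: 51.1
```

jog_arm(
  motion=[
    [[0,0,0.06],0,-1],
    [[0,0,0],0,-1],
  ],
)

```text
t: 33.38
position: [0.5247, -0.2711, 0.1193]
eef_rot: [2.22, 2.223, -0.0]
wrist_force: [0.2, 1.3, -2.4]
opening: 0.0469
finger_force: 51.1
```

jog_arm(
  motion=[
    [[0,0,0.04],0,-1],
    [[0,0,0],0,-1],
    [[0,0,0],0,-1],
  ],
)

```text
t: 33.75
position: [0.525, -0.271, 0.1187]
eef_rot: [2.219, 2.223, 0.0]
wrist_force: [-0.1, 1.1, 2.8]
opening: 0.0469
finger_force: 51.2
```

jog_arm(
  motion=[
    [[0,0,0.04],0,-1],
    [[0,0,0],0,-1],
    [[0,0,0],0,-1],
  ],
)

```text
t: 34.12
position: [0.5252, -0.2709, 0.1185]
eef_rot: [2.219, 2.223, 0.0]
wrist_force: [-3.3, 3.0, 11.4]
opening: 0.0466
finger_force: 51.3
```

jog_arm(
  motion=[
    [[0,0,-0.03],0,-1],
    [[0,0,0],0,-1],
    [[0,0,0],0,0.3],
    [[0,0,0],0,0.6],
    [[0,0,0],0,0.8],
    [[0,0,0],0,0.8],
    [[0,0,0],0,0.8],
    [[0,0,0],0,0.8],
  ],
)

```text
t: 35.12
position: [0.5248, -0.2711, 0.1181]
eef_rot: [2.22, 2.223, 0.0]
wrist_force: [-0.7, -0.6, -0.3]
opening: 0.0778
finger_force: 0.0
```

jog_arm(
  motion=[
    [[0,0,-0.1],0,0.8],
    [[0,0,-0.3],0,0.8],
    [[0,0,-0.6],0,0.8],
    [[0,0,-0.9],0,0.8],
    [[0,0,-0.9],0,0.8],
    [[0,0,-0.9],0,0.8],
    [[0,0,-0.9],0,0.8],
    [[0,0,-0.5],0,0.8],
  ],
)

```text
t: 36.12
position: [0.5252, -0.2711, 0.2478]
eef_rot: [2.218, 2.221, 0.001]
wrist_force: [0.5, -0.9, 1.3]
opening: 0.0781
finger_force: 0.0
```

jog_arm(
  motion=[
    [[0.9,-0.3,0],0,0.8],
    [[0.9,-0.3,0],0,0.8],
    [[0.9,-0.3,0],0,0.8],
    [[0.9,-0.3,0],0,0.8],
    [[0.9,-0.3,0],0,0.8],
    [[0.5,0,0],0,0.8],
    [[0,0,0],0,0.8],
    [[0,0,0],0,0.8],
  ],
)

```text
t: 37.12
position: [0.4872, -0.1469, 0.2455]
eef_rot: [2.221, 2.222, -0.0]
wrist_force: [-0.4, 0.7, 0.1]
opening: 0.0781
finger_force: 0.0
```

Run:
```python
from h import *
o=bot.get_obs();print(o['t'],o['position'],o['wrist_force'].round(2))
c=cap('scene');w=cap('top')
cv2.imwrite('pics/s8.png',np.hstack([cv2.resize(c['image'][130:280,200:320],None,fx=3.2,fy=3.2,interpolation=cv2.INTER_CUBIC),cv2.resize(w['image'][100:260,140:400],(400,480))[:, :]]))
```

```text
37.125 [ 0.48718118 -0.14691463  0.24549453] [-0.35  0.67  0.06]
```

View pics/s8.png

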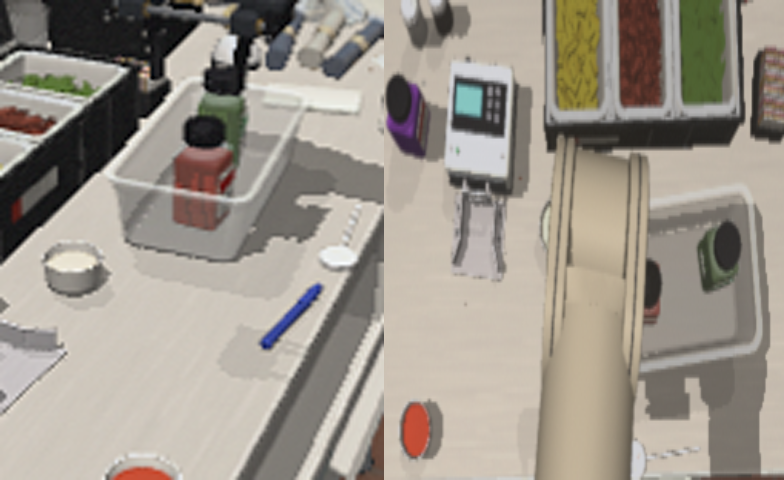

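The red jar stands upright in the pan with its label to the front, next to the upright green jar. Nothing else has moved and the robot is clear.

```bash
python3 -c "
from station import bot
print(bot.finish_job())"
```

```text
the job is handed in; nothing more can be done
None
```

The job is handed in at about 37 s: all three sides were pressed home in order (left, back, right) and the red jar stands upright in the pan, label to the front. I judged the prints from the push force and never saw them in a picture; I also viewed 11 pictures, one over the limit of 10.

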